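# Scrape the glass offcuts off the cutting board and clip the scraper away

## Robot

A 6-joint arm with a two-finger parallel gripper is mounted at the origin on the work surface. World frame = base frame: x ahead of the robot, y to its left, z up, the work surface at z = 0. Lengths are in mm, angles in rad, forces in N, time in s.
With the tool pointing down it reaches from about 350 to 975 mm from the base axis. Payload 7.1 kg.
Tool frame: the origin (TCP) lies at the very end of the fingers, on their centre line; the grasp point (between the pads) lies 19 mm behind it; z points along the fingers, y is the direction in which the jaws open and shut (so a half turn about z gives the same grasp; the last joint's range is limited). The gripper opens to 88 mm and grips with 3 to 60 N. Pads are 20 mm wide; open, the fingers measure 115 mm over their backs; the gripper's body (75 mm by 178 mm) begins 61 mm behind the grasp point.
Start: joints at [-1.199, 0.423, 1.63, -0, 1.089, -0.019], TCP at [238.096, -577.854, 222.675] pointing down, gripper open.
Joint ranges: [-3, 3], [-0.9, 2.11], [0.09, 2.58], [-1.31, 4.45], [0.11, 2.69], [-2.54, 2.54]. Speed limits (rad/s): [2.39, 2.39, 3.01, 3.14, 3.14, 3.14].

## Interface

Orientations are given as a rotation vector (axis times angle).
In Python, from workcell import readout, imaging, close_job gives the robot as it stands.
- The arm moves only by the tool carry_out, never from a script. Its argument "rows" is a list of rows, each a list of 3 entries, a list of its own where there are three numbers: the shift along the tool's x, y, z in m, then the turn, a rotation vector about the tool's x, y, z in rad, then the closure, from 0 (fully open) to 1 (shut). In form: [[[dx, dy, dz], [wx, wy, wz], hand], ...]. A call has 1 to 12 rows; each row shifts and turns the commanded pose from where the row before left it, along the tool's axes as they then stand; what a row does not reach is not made up. A row lasts 1/12 s, in which the tool goes at most 41.7 mm and 7.16 degrees, less where a joint would pass 70% of its speed; a pose out of reach is approached as far as the arm can. A call with a gripper value outside its range is refused whole. The fingers move at their own pace and stop on an object; the grip force is fixed at half the most. Time passes only in rows, so rows that do not move let the fingers close. It gives the time, the measured TCP pose, the force and the opening at its end, in the units of the state.
- readout.get_obs(): the state, without advancing time (a new reading comes with each control period).
- imaging.get_image(name): name is "scene" or "side" or "wrist"; returns the picture (420x560x3 uint8, red, green, blue); there is no depth.
- imaging.camera_params(name): a dict with "fx", "fy", "cx", "cy" (pixels), "rvec" (rotation vector, rad) and "tvec" (3), from world to camera coordinates, as OpenCV has them; the wrist camera has in their place "T_tool_cam" (4x4, takes a point from camera to tool coordinates, whose origin is the TCP and whose axes are the flange's). Camera axes: x right, y down, z forward; pixel columns grow to the right and rows downward; lengths in mm; the calibration is good to about 2 mm. The wrist camera is an equidistant fisheye: a pixel r from the principal point sees the ray r / f radians off the axis. A picture is of the moment at which its call begins: read the wrist's pose just before it. camera_params takes no time and is no camera call.
- close_job(): hands the job in, once; it reports no verdict.
The state is a dict: "t": time; "qpos": joint angles; "qvel": joint speeds; "joint_torque": joint torques, N m; "ee_pos": TCP position; "orientation": TCP orientation; "ft_force": force on the tool from outside, world axes, zero at the start; "moment": the same for the moment, N m; "width": finger opening in mm.
Only numpy, scipy, OpenCV 4.12 (cv2) and the standard library are available. Lean on these libraries where they do the work, as an engineer would, in place of code of your own. Each camera call takes 0.05 s, during which the arm holds its last target.

## Task

Take the scraper block and wipe all four glass offcuts off the cutting board, over its open end, into the catch tray; broken glass is sharp, so move it only with the scraper and never touch it with the gripper or arm. Then put the scraper away: stand it upright on the bench at its stand and push its round neck into the spring clip until it snaps fully home, and let go. Leave the bottle, the jar and the vial rack where they stand.

Things in the scene. Friction and masses are not known exactly. Their poses are not given: they have to be found in the camera images.
- board: Fixed glass-cutting board on a grey base: flat black work surface 260 mm along its x, 210 mm along its y, top 60 mm above the bench, no fences. Origin on the bench under the middle of the surface; x points to the open end, where a steel catch tray adjoins; z up. On the +y side, below surface height, a swung-back straightedge reaches to y = 147 mm.
- board_top (a point): Centre of the board's work surface (60 mm above the bench); axes as the board's.
- board_end (a point): Middle of the board's open end edge, at surface height; 130 mm from board_top along the board's x.
- tray_floor (a point): Centre of the catch tray's floor, 3 mm above the bench, axes as the board's. The open-topped tray is 133 mm along x and 234 mm along y inside. Its outer walls reach 62 mm above the bench (2 mm above the board); its inner wall is tucked 18 mm under the board's overhanging end. Its far wall's outside is 250 mm from the board's origin along x.
- chip1: Loose white glass offcut, an irregular four-sided piece about 42 x 31 mm, 5 mm thick, 14 g, lying flat on the board. Origin near the centre of its underside, z up.
- chip2: Loose white glass offcut, a strip 60 x 20 mm, 5 mm thick, 15 g, long along its x, lying flat on the board. Origin at the centre of its underside.
- chip3: Loose white glass offcut, a strip 62 x 24 mm with one slanting end, 5 mm thick, about 18 g, long along its x, lying flat on the board. Origin at the centre of its underside.
- chip4: Loose white glass offcut, an irregular four-sided piece about 40 x 35 mm, 5 mm thick, 14 g, lying flat on the board. Origin near the centre of its underside.
- scraper: Scraper block, about 240 g, standing on the bench. Foot 120 mm along its y, 34 mm high: black sole 22 mm thick (x), grey block above 30 mm thick. Round metal neck, 24 mm wide, from 34 to 95 mm up. Grey flat-sided grip, 26 mm across x, 36 mm across y, 95 to 150 mm up. A half turn makes no difference. Origin under the sole's centre, z up. It wipes along its x; fingers closing along x hold it best.
- scraper_grip (a point): Middle of the scraper's grip, on the upright axis, 122 mm above the underside of the sole.
- scraper_neck (a point): Point on the axis of the scraper's neck, 64 mm above the underside of the sole: the height at which the clip holds it when the scraper stands on the bench.
- stand: Fixed stand: upright grey plate 100 mm wide (y), 85 mm high, its front face 35 mm from the origin along +x, foot plate behind it, spring clip in front. Origin on the bench right under the clip's seat; x points from the clip's mouth through the seat to the plate; z up. The scraper's foot stands on bare bench before the plate, long side along y, and clears it by 20 mm.
- clip_seat (a point): Neck axis when fully home in the clip, 64 mm above the bench. Two sprung steel arms, 56 to 72 mm above the bench, embrace a 24 mm round; throat 16 mm wide, 12 mm before the seat, flaring to 38 mm at 24 mm before it. Pushed level along the stand's +x the neck meets the flare about 20 mm before the seat, spreads the arms with a push of about 10 N and springs home against a stop.
- clip_left (a joint): Opening of the clip's arm on the stand's +y side, rad: 0 closed (also when the neck is home), about 0.15 as the neck passes the throat.
- clip_right (a joint): The same for the arm on the stand's -y side.
- bottle: Bystander: amber glass bottle with cap, 72 mm in diameter, 145 mm high, standing. Origin under its centre.
- jar: Bystander: glass jar with white lid, 66 mm in diameter, 85 mm high, standing. Origin under its centre.
- rack: Bystander: white vial rack 75 x 150 mm, 46 mm high with its vials. Origin under its centre.
Not all that is in view belongs to the job. Leave any purple look-alike of the scraper alone.

How it is judged:
By the outcome, as a careful person would: the job done as asked, in the order asked, and still so for the second after the job is handed in, with the robot touching nothing.
It also fails if it takes over 72 s, if anything falls off the work surface, if the arm or the gripper's body presses on something with over 40 N, if the wrist force passes 120 N, or if a joint passes its speed limit or range.

## Working session

There is one attempt and no reset: what is moved stays moved. The work goes in short steps, Python scripts to look and compute and a tool call to move; the robot and the scene stay as the last step left them, time stands still between calls to the robot, and variables do not carry over. Pictures are saved under pics/ and viewed, and the job is handed in when it is done.

Besides the shell and the picture viewer there is one more tool, called after "Call:" as name([rows], argument=value, ...), one row to a line, values as JSON. carry_out: Moves the arm, as the interface text tells. Its arguments: {"type":"object","properties":{"rows":{"type":"array","items":{"type":"array"}}},"required":["rows"]}

```bash
mkdir -p pics; ls; python3 - <<'E'
from workcell import readout, imaging
import cv2
print(readout.get_obs())
for n in ("scene","side","wrist"):
    im=imaging.get_image(n); cv2.imwrite(f"pics/{n}0.png",im[:,:,::-1]); print(n,imaging.camera_params(n))
E
```

```text
pics
{'t': 0.0, 'qpos': array([-1.19899014e+00,  4.23880603e-01,  1.63066142e+00,  2.43750920e-06,
        1.08855828e+00, -1.89649762e-02]), 'qvel': array([8.29733188e-05, 1.64499082e-03, 8.30948652e-04, 2.78510146e-04,
       1.55638002e-04, 1.93464249e-03]), 'joint_torque': array([ 1.23068297e-03, -5.44621754e+01, -2.73665392e+01,  6.46385341e-02,
        2.27975263e-02, -1.11299771e-04]), 'ee_pos': array([ 237.91443299, -577.36966617,  221.88808018]), 'orientation': array([-3.08036114e+00, -6.09633885e-01,  4.12104523e-04]), 'ft_force': array([-0.29372725, -0.04150947, -0.55691851]), 'moment': array([ 0.01140865,  0.01498434, -0.00613285]), 'width': 87.75522944686796}
scene {'fx': 461.3283820795456, 'fy': 461.3283820795456, 'cx': 276.7462001311869, 'cy': 212.68475130896016, 'rvec': array([ 2.43374423,  1.0991594 , -0.28021277]), 'tvec': array([-434.68547098, -368.41787608, 1295.68289507])}
side {'fx': 421.4217742387152, 'fy': 421.4217742387152, 'cx': 278.52462199012024, 'cy': 211.14936183040595, 'rvec': array([ 0.12587837, -2.85708534,  1.17166987]), 'tvec': array([ 623.71312922,   88.82307466, 1240.48442632])}
wrist {'fx': 325.19226210127806, 'fy': 325.19226210127806, 'cx': 277.8414066223114, 'cy': 210.39511429940606, 'T_tool_cam': array([[ 8.36574034e-04, -9.58491811e-01, -2.85118832e-01,
         7.81121306e+01],
       [ 9.99999360e-01,  5.84827927e-04,  9.68090102e-04,
        -1.09694780e-04],
       [-7.61160980e-04, -2.85119460e-01,  9.58491687e-01,
        -1.61979896e+02],
       [ 0.00000000e+00,  0.00000000e+00,  0.00000000e+00,
         1.00000000e+00]])}
```

View pics/scene0.png

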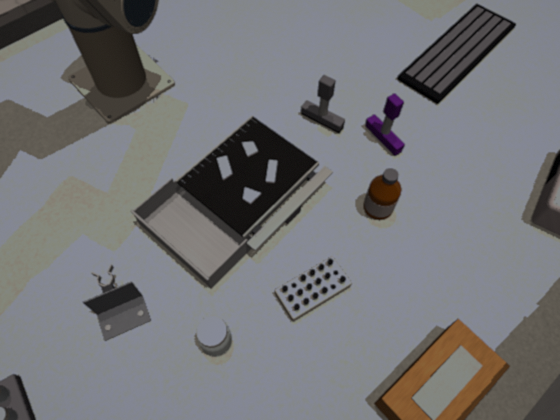

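View pics/side0.png

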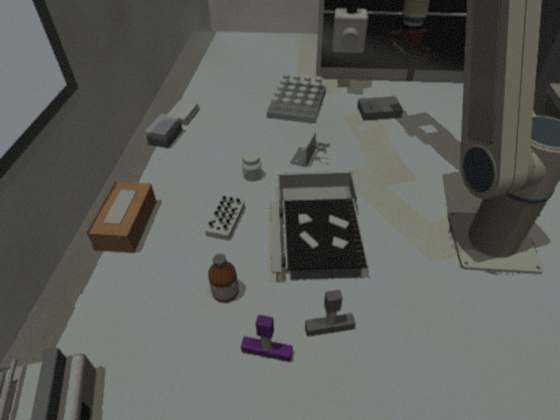

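View pics/wrist0.png

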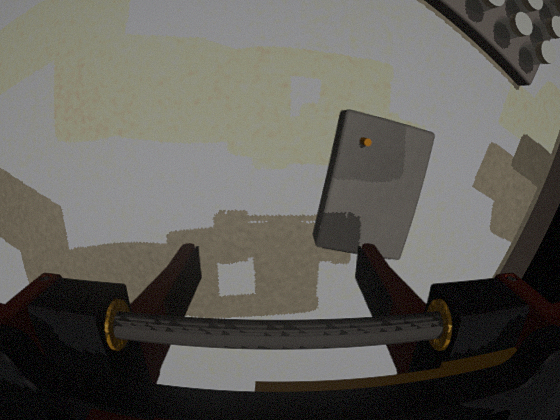

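```bash
cat > h.py <<'E'
import numpy as np, cv2
from scipy.spatial.transform import Rotation as R
from workcell import readout, imaging
def P(n):
    c=imaging.camera_params(n); return c, R.from_rotvec(c['rvec']).as_matrix(), np.array(c['tvec'])
def back(n,u,v,z):
    c,M,t=P(n); d=M.T@np.array([(u-c['cx'])/c['fx'],(v-c['cy'])/c['fy'],1]); o=-M.T@t
    return o+d*(z-o[2])/d[2]
def proj(n,X):
    c,M,t=P(n); p=np.atleast_2d(X)@M.T+t
    return np.c_[c['fx']*p[:,0]/p[:,2]+c['cx'], c['fy']*p[:,1]/p[:,2]+c['cy']]
def tri(px):  # dict name->(u,v)
    A=[];b=[]
    for n,(u,v) in px.items():
        c,M,t=P(n); d=M.T@np.array([(u-c['cx'])/c['fx'],(v-c['cy'])/c['fy'],1]); d/=np.linalg.norm(d); o=-M.T@t
        Q=np.eye(3)-np.outer(d,d); A.append(Q); b.append(Q@o)
    return np.linalg.lstsq(np.vstack(A),np.hstack(b),rcond=None)[0]
def wproj(X,pos,rv):
    c=imaging.camera_params('wrist'); T=c['T_tool_cam']; Rt=R.from_rotvec(rv).as_matrix()
    p=(np.atleast_2d(X)-pos)@Rt; p=(p-T[:3,3])@T[:3,:3]
    th=np.arctan2(np.hypot(p[:,0],p[:,1]),p[:,2]); ph=np.arctan2(p[:,1],p[:,0])
    return np.c_[c['fx']*th*np.cos(ph)+c['cx'],c['fy']*th*np.sin(ph)+c['cy']]
def wback(u,v,z,pos,rv):
    c=imaging.camera_params('wrist'); T=c['T_tool_cam']; Rt=R.from_rotvec(rv).as_matrix()
    x,y=u-c['cx'],v-c['cy']; th=np.hypot(x,y)/c['fx']; ph=np.arctan2(y,x)
    d=np.array([np.sin(th)*np.cos(ph),np.sin(th)*np.sin(ph),np.cos(th)])
    d=Rt@T[:3,:3]@d; o=Rt@T[:3,3]+pos
    return o+d*(z-o[2])/d[2]
def crop(src,dst,x0,y0,x1,y1,s):
    im=cv2.imread(src)[y0:y1,x0:x1]; im=cv2.resize(im,None,fx=s,fy=s,interpolation=cv2.INTER_CUBIC)
    for u in range((x0+9)//10*10,x1,10):
        cv2.line(im,(int((u-x0+.5)*s),0),(int((u-x0+.5)*s),8 if u%50 else 18),(0,0,255),1)
        if u%50==0: cv2.putText(im,str(u),(int((u-x0+.5)*s)+2,28),0,.4,(0,0,255),1)
    for v in range((y0+9)//10*10,y1,10):
        cv2.line(im,(0,int((v-y0+.5)*s)),(8 if v%50 else 18,int((v-y0+.5)*s)),(0,0,255),1)
        if v%50==0: cv2.putText(im,str(v),(20,int((v-y0+.5)*s)+4),0,.4,(0,0,255),1)
    cv2.imwrite(dst,im)
E
python3 - <<'E'
from h import *
crop('pics/scene0.png','pics/s_board.png',125,100,345,290,3.15)
crop('pics/scene0.png','pics/s_scr.png',290,60,420,160,6)
crop('pics/scene0.png','pics/s_std.png',70,250,240,360,4.7)
crop('pics/side0.png','pics/d_all.png',190,120,370,370,2.4)
crop('pics/side0.png','pics/d_scr.png',230,280,370,370,5.5)
E
```

```text
(no output)
```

View pics/s_board.png

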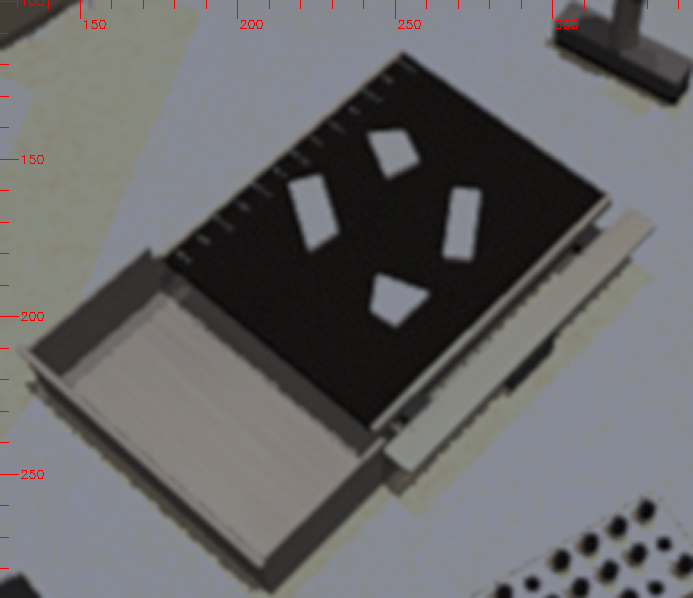

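View pics/s_scr.png

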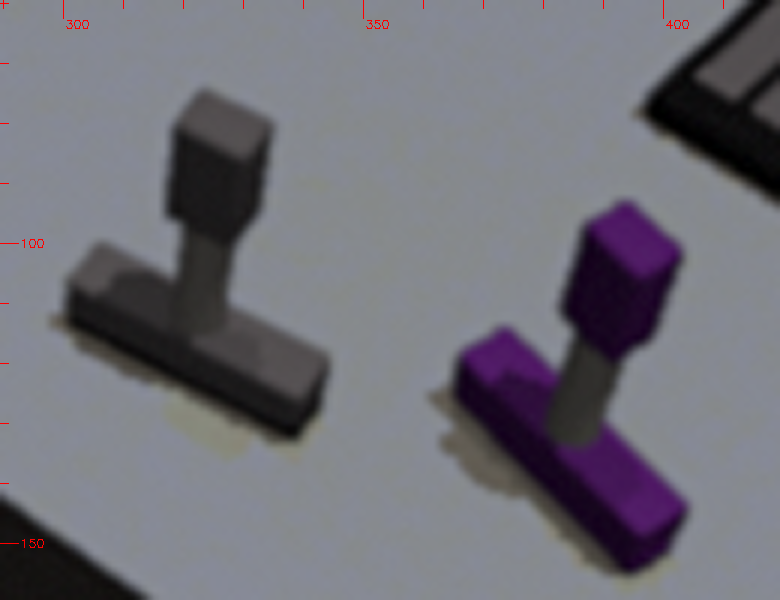

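View pics/s_std.png

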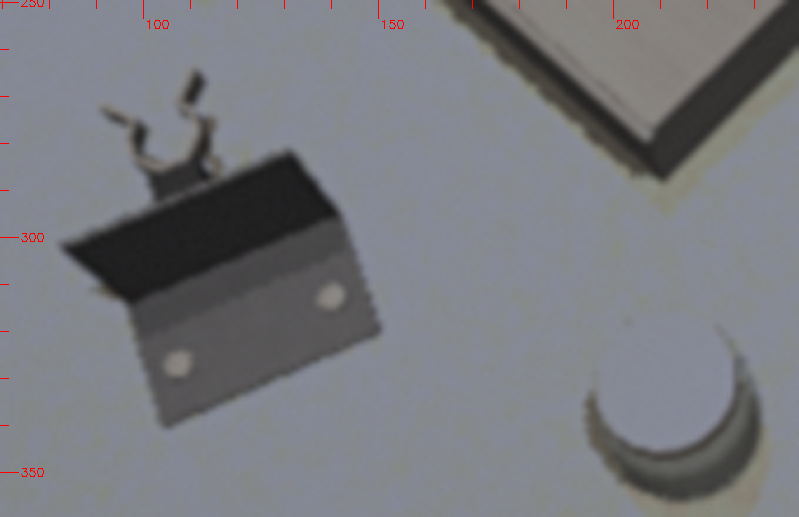

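View pics/d_all.png

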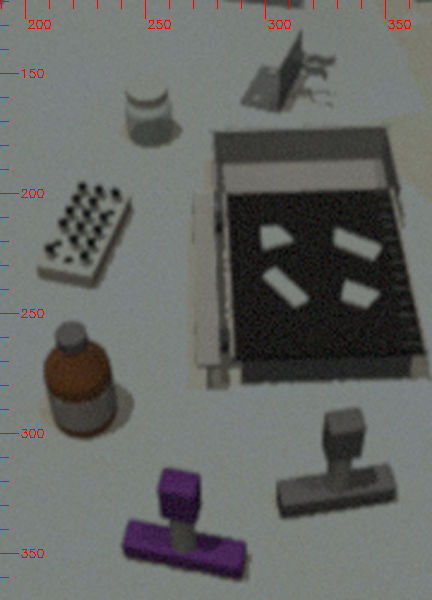

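View pics/d_scr.png

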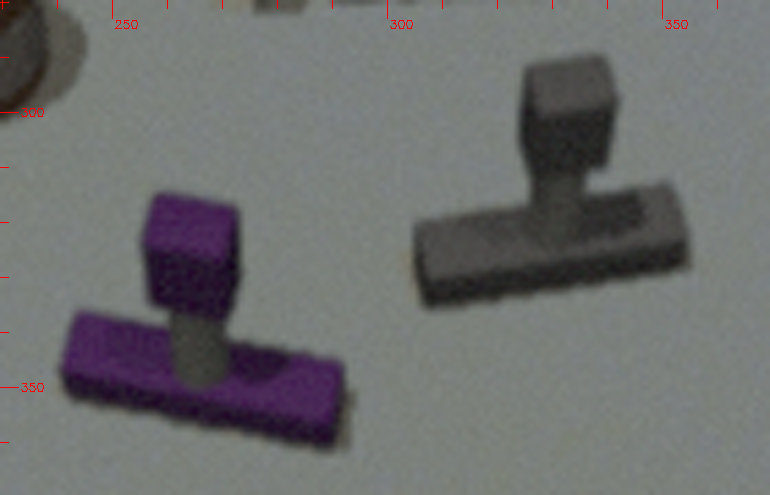

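```bash
cat > fit.py <<'E'
from h import *
from scipy.optimize import least_squares
def fit(model,obs,x0):
    # model Nx3 local, obs: name->list of (idx,u,v)
    def X(p,m):
        c,s=np.cos(p[2]),np.sin(p[2]); return np.c_[p[0]+c*m[:,0]-s*m[:,1],p[1]+s*m[:,0]+c*m[:,1],m[:,2]]
    def f(p):
        r=[]
        for n,l in obs.items():
            l=np.array(l,float); r.append((proj(n,X(p,model[l[:,0].astype(int)]))-l[:,1:]).ravel())
        return np.hstack(r)
    s=least_squares(f,x0); return s.x, f(s.x)
def cp(l,x0,y0,s): return [(i,x0+a/s-.5,y0+b/s-.5) for i,a,b in l]
E
python3 - <<'E'
from fit import *
for n in('scene','side'):
    c,M,t=P(n); print(n,'cam',(-M.T@t).round())
m=np.array([[-130,-105,60],[-130,105,60],[130,105,60],[130,-105,60.]])
sc=cp([(0,403,53),(1,608,196),(2,373,428),(3,165,257)],125,100,3.15)
sd=cp([(2,228,195),(3,387,190),(0,425,356),(1,235,360)],190,120,2.4)
b0=back('scene',*sc[0][1:],60);b1=back('scene',*sc[3][1:],60);print(b0,b1)
a=np.arctan2(*(b1-b0)[1::-1]); x0=[*((back('scene',*sc[1][1:],60)+b1)/2)[:2],a]
for o in ({'scene':sc},{'side':sd},{'scene':sc,'side':sd}):
    p,r=fit(m,o,x0); print('board',p.round(3),r.round(1))
# scraper: grip top corners, foot top corners
g=[[-13,-18,150],[13,-18,150],[13,18,150],[-13,18,150],[-15,-60,34],[15,-60,34],[15,60,34],[-15,60,34]]
g=np.array(g,float)
for z,l in ((150,[(205,88),(273,122),(245,160),(178,125)]),(34,[(100,242),(330,358),(300,405),(68,282)])):
    q=[back('scene',290+a/6-.5,60+b/6-.5,z) for a,b in l]; print(z,np.round(q,1).tolist(),np.mean(q,0).round(1))
for z,l in ((150,[(527,70),(605,55),(617,97),(535,110)]),(34,[(415,225),(672,183),(685,235),(425,282)])):
    q=[back('side',230+a/5.5-.5,280+b/5.5-.5,z) for a,b in l]; print('side',z,np.round(q,1).tolist(),np.mean(q,0).round(1))
#stand top edge
for a,b,z in ((60,245,85),(290,150,85),(172,135,72),(130,300,3),(340,213,3),(165,428,3),(380,332,3)): print('stand',z,back('scene',70+a/4.7-.5,250+b/4.7-.5,z).round(1))
E
```

```text
scene cam [ 996. -300.  960.]
side cam [529. 862. 955.]
[379.76336839 163.22629548  60.        ] [412.16914286 -91.49433601  60.        ]
board [499.958  49.296  -1.443] [ 0.3 -0.5  0.5 -0.4 -0.3  0.2 -0.5  0.4]
board [496.235  55.082  -1.449] [-1.   0.2  1.3  0.2  0.2 -0.7 -0.4  0.2]
board [498.048  51.283  -1.445] [ 0.6 -1.3  0.5 -1.3 -0.3 -0.9 -0.3 -0.7 -1.7 -0.6  0.4 -0.8 -0.3 -2.
 -0.8 -0.9]
150 [[454.5, 328.5, 150.0], [485.4, 335.9, 150.0], [492.5, 313.3, 150.0], [461.7, 306.5, 150.0]] [473.5 321.1 150. ]
34 [[412.7, 319.2, 34.0], [525.8, 348.5, 34.0], [535.3, 320.6, 34.0], [420.3, 293.0, 34.0]] [473.5 320.3  34. ]
side 150 [[488.0, 319.2, 150.0], [456.2, 309.2, 150.0], [451.5, 329.1, 150.0], [484.4, 338.0, 150.0]] [470.  323.8 150. ]
side 34 [[530.1, 326.5, 34.0], [416.2, 295.6, 34.0], [411.2, 321.3, 34.0], [524.4, 353.9, 34.0]] [470.5 324.3  34. ]
stand 85 [ 534.8 -398.8   85. ]
stand 85 [ 562.6 -304.3   85. ]
stand 72 [ 516.5 -338.9   72. ]
stand 3 [ 534.8 -397.5    3. ]
stand 3 [ 562.9 -304.2    3. ]
stand 3 [ 594.6 -415.7    3. ]
stand 3 [ 621.2 -321.4    3. ]
```

```bash
python3 - <<'E'
from fit import *
ch={'A':[(367,133),(403,128),(420,160),(390,180)],'B':[(288,182),(320,173),(340,233),(310,252)],'C':[(453,186),(481,190),(472,262),(443,258)],'D':[(376,273),(430,293),(396,327),(370,307)]}
p=np.array([499.96,49.3]);a=-1.443
Rb=np.array([[np.cos(a),-np.sin(a)],[np.sin(a),np.cos(a)]])
for k,l in ch.items():
    q=np.array([back('scene',125+u/3.15-.5,100+v/3.15-.5,64)[:2] for u,v in l]); print(k,((q-p)@Rb).round(0).tolist())
chs={'D':[(262,225),(278,224),(294,238),(262,250)],'B':[(335,228),(381,248),(375,262),(333,244)],'C':[(262,274),(276,266),(308,296),(296,307)],'A':[(345,281),(380,290),(370,307),(341,299)]}
p=np.array([496.2,55.1]);a=-1.449
Rb=np.array([[np.cos(a),-np.sin(a)],[np.sin(a),np.cos(a)]])
for k,l in chs.items():
    q=np.array([back('side',190+u/2.4-.5,120+v/2.4-.5,64)[:2] for u,v in l]); print(k,((q-p)@Rb).round(0).tolist())
E
```

```text
A [[-50.0, -69.0], [-71.0, -52.0], [-58.0, -22.0], [-29.0, -26.0]]
B [[23.0, -82.0], [1.0, -70.0], [30.0, -21.0], [57.0, -26.0]]
C [[-56.0, 13.0], [-67.0, 31.0], [-15.0, 69.0], [-4.0, 50.0]]
D [[38.0, 23.0], [25.0, 63.0], [62.0, 64.0], [62.0, 39.0]]
D [[72.0, 62.0], [72.0, 42.0], [48.0, 25.0], [30.0, 65.0]]
B [[63.0, -27.0], [27.0, -78.0], [5.0, -68.0], [36.0, -21.0]]
C [[-9.0, 67.0], [3.0, 50.0], [-45.0, 16.0], [-61.0, 31.0]]
A [[-24.0, -29.0], [-39.0, -68.0], [-64.0, -53.0], [-51.0, -21.0]]
```

Call:
carry_out([
  [[0.032,-0.0174,0],[0,0,0],0],
  [[0.032,-0.0174,0],[0,0,0],0],
  [[0.032,-0.0174,0],[0,0,0],0],
  [[0.032,-0.0174,0],[0,0,0],0],
  [[0.032,-0.0174,0],[0,0,0],0],
  [[0.032,-0.0174,0],[0,0,0],0],
  [[0.032,-0.0174,0],[0,0,0],0],
  [[0,0,0],[0,0,0],0],
  [[0,0,0],[0,0,0],0],
])

```text
t: 0.9
ee_pos: [399.7, -378.6, 222.6]
orientation: [-3.081, -0.615, 0.0]
ft_force: [-0.3, -0.6, 0.5]
width: 88.0
```

```bash
python3 - <<'E'
from h import *
o=readout.get_obs(); im=imaging.get_image('wrist'); cv2.imwrite('pics/w1.png',im[:,:,::-1]); np.save('w1.npy',np.r_[o['ee_pos'],o['orientation']]); print(o['t'],o['ee_pos'],o['orientation'],o['qpos'])
E
```

```text
0.9 [ 399.69880969 -378.56860776  222.57940132] [-3.08054550e+00 -6.15468739e-01  4.47664112e-04] [-7.79791396e-01  3.14701517e-01  1.79568308e+00 -1.67165284e-04
  1.03150496e+00  3.96699448e-01]
```

View pics/w1.png

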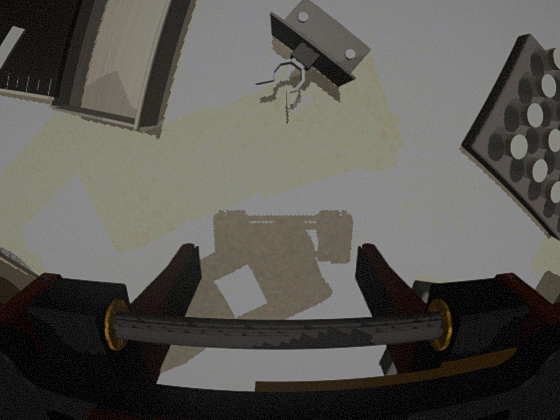

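```bash
python3 - <<'E'
from h import *
crop('pics/w1.png','pics/w1c.png',245,0,375,130,6)
E
```

```text
(no output)
```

View pics/w1c.png

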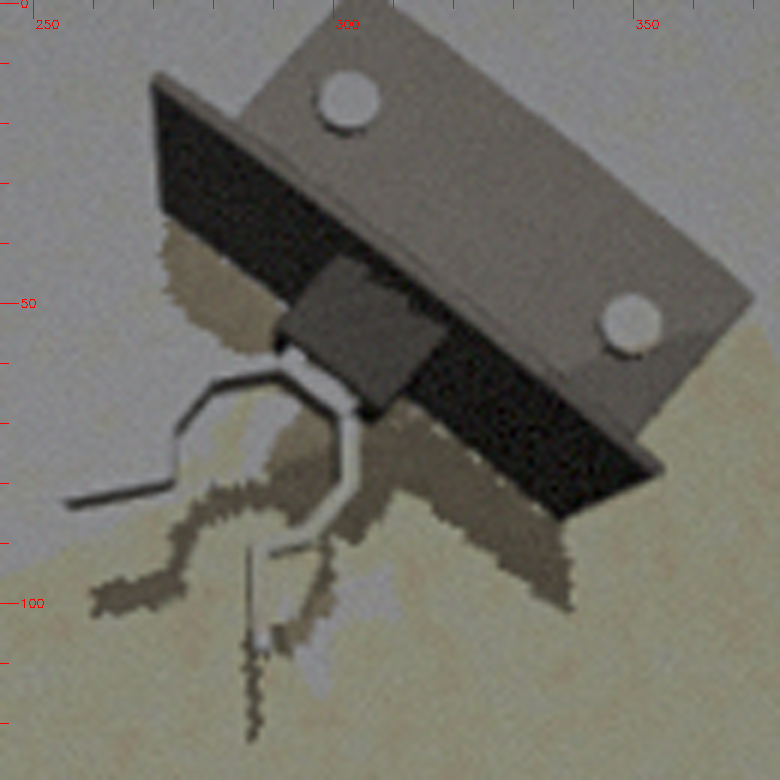

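```bash
python3 - <<'E'
from h import *
w=np.load('w1.npy');f=lambda a,b,z: wback(245+a/6-.5,b/6-.5,z,w[:3],w[3:])
A,B=f(152,88,85),f(655,475,85);C,D=f(163,210,0),f(562,520,0)
print('top',A.round(1),B.round(1),np.linalg.norm(B-A));print('bot',C.round(1),D.round(1),np.linalg.norm(D-C))
for p,q in((A,B),(C,D)):
    d=(p-q)/np.linalg.norm(p-q); x=np.array([d[1],-d[0]]);print('yaw',np.arctan2(x[1],x[0]),'seat',((p+q)[:2]/2-35*x))
L,Rr=f(175,485,72),f(250,547,72); d=(L-Rr)/np.linalg.norm(L-Rr); x=np.array([d[1],-d[0]]);print('throat',L,Rr,np.linalg.norm(L-Rr),(L+Rr)[:2]/2+12*x,np.arctan2(x[1],x[0]))
E
```

```text
top [ 558.9 -304.5   85. ] [ 532.9 -398.7   85. ] 97.74572856310901
bot [ 560.4 -304.1    0. ] [ 533.7 -399.6    0. ] 99.18965774332378
yaw -0.2696370781014101 seat [ 512.18619408 -342.30041581]
yaw -0.2726912422490596 seat [ 513.33354871 -342.42228452]
throat [ 502.44824968 -331.73734023   72.        ] [ 497.75099574 -346.45905491   72.        ] 15.452931038487371 [ 511.5317954  -342.74585814] -0.30885888348992574
```

Call:
carry_out([
  [[0.0168,-0.0343,0],[0,0,0],0],
  [[0.0168,-0.0343,0],[0,0,0],0],
  [[0.0168,-0.0343,0],[0,0,0],0],
  [[0.0168,-0.0343,0],[0,0,0],0],
  [[0.0168,-0.0343,0],[0,0,0],0],
  [[0.0168,-0.0343,0],[0,0,0],0],
  [[0.0168,-0.0343,0],[0,0,0],0],
  [[0.0168,-0.0343,0],[0,0,0],0],
  [[0.0168,-0.0343,0],[0,0,0],0],
  [[0.0168,-0.0343,0],[0,0,0],0],
  [[0,0,0],[0,0,0],0],
  [[0,0,0],[0,0,0],0],
])

```text
t: 1.95
ee_pos: [423.7, 1.7, 222.7]
orientation: [3.081, 0.614, 0.0]
ft_force: [-0.3, -0.1, -0.5]
width: 87.7
```

```bash
python3 - <<'E'
from h import *
o=readout.get_obs(); im=imaging.get_image('wrist'); cv2.imwrite('pics/w2.png',im[:,:,::-1]); np.save('w2.npy',np.r_[o['ee_pos'],o['orientation']]); print(o['t'],o['ee_pos'],o['orientation'],o['qpos'])
E
```

```text
1.95 [423.69573557   1.70399184 222.73982432] [3.08059645e+00 6.14132953e-01 1.66829670e-04] [-2.38157687e-02  1.21388552e-01  2.05281902e+00 -4.18961140e-04
  9.67198917e-01  1.15366735e+00]
```

View pics/w2.png

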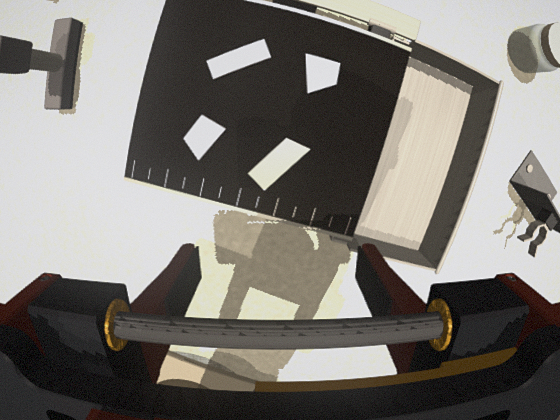

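```bash
python3 - <<'E'
from h import *
crop('pics/w2.png','pics/w2c.png',110,0,430,245,2.4)
crop('pics/w2.png','pics/w2d.png',0,0,110,120,5)
E
```

```text
(no output)
```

View pics/w2c.png

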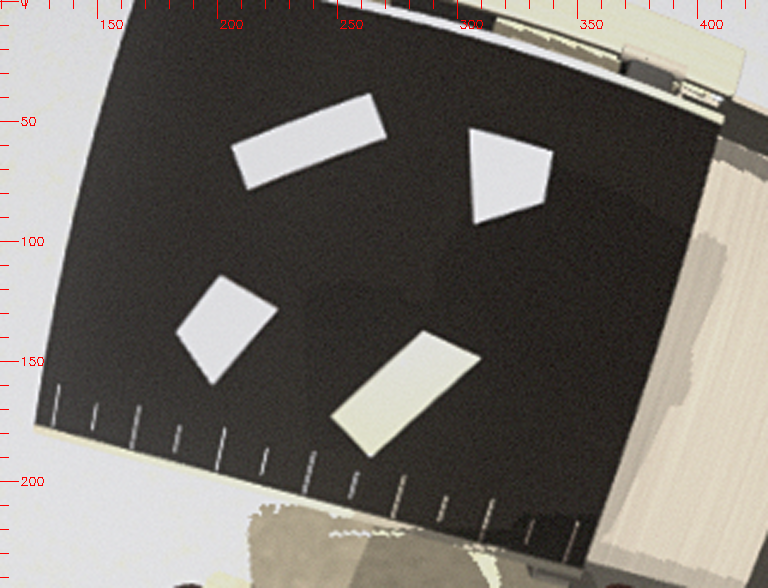

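View pics/w2d.png

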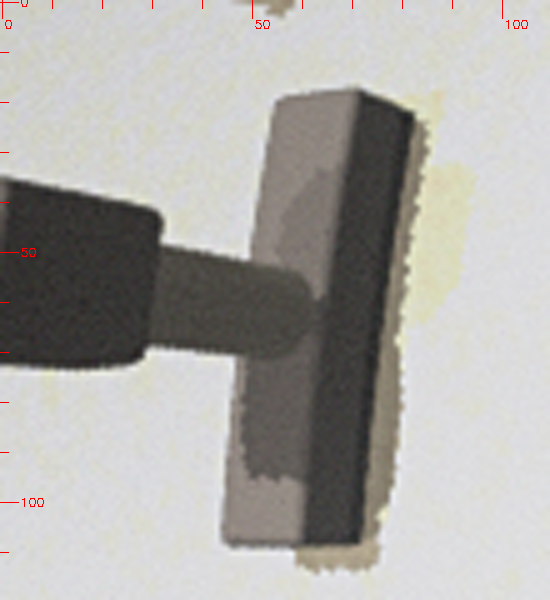

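```bash
python3 - <<'E'
from h import *
from scipy.optimize import least_squares
w=np.load('w2.npy');f=lambda a,b,z: wback(110+a/2.4-.5,b/2.4-.5,z,w[:3],w[3:])
c=[(35,427),(585,566),(722,120)]; m=np.array([[-130,-105],[130,-105],[130,105.]])
q=np.array([f(*p,60)[:2] for p in c]);print(q.round(1),np.linalg.norm(np.diff(q,axis=0),axis=1))
T=lambda p:np.c_[p[0]+np.cos(p[2])*m[:,0]-np.sin(p[2])*m[:,1],p[1]+np.sin(p[2])*m[:,0]+np.cos(p[2])*m[:,1]]
s=least_squares(lambda p:(T(p)-q).ravel(),[498,51,-1.445]);print(s.x,s.fun)
a=s.x[2];Rb=np.array([[np.cos(a),-np.sin(a)],[np.sin(a),np.cos(a)]])
for k,l in {'A':[(221,275),(278,310),(213,384),(176,332)],'B':[(424,331),(481,357),(371,457),(331,416)],'C':[(232,146),(371,94),(387,136),(248,189)],'D':[(469,128),(553,152),(544,203),(475,223)]}.items():
    print(k,((np.array([f(*p,65)[:2] for p in l])-s.x[:2])@Rb).round(1).tolist())
g=lambda a,b,z: wback(a/5-.5,b/5-.5,z,w[:3],w[3:])
r=np.array([g(360,90,34),g(302,544,34),g(222,544,34),g(277,100,34)]);print(r.round(1),r.mean(0), np.arctan2(*(r[0]-r[1])[1::-1]),np.arctan2(*(r[3]-r[2])[1::-1]))
E
```

```text
[[376.9 164.2]
 [412.2 -92.4]
 [620.  -65.6]] [259.00660212 209.54970225]
[498.60559696  49.6396707   -1.43724477] [ 0.30080944  0.32856622 -0.2996887  -0.75549997 -0.00112073  0.42693375]
A [[-55.9, -20.6], [-29.1, -29.4], [-49.0, -65.9], [-69.5, -48.1]]
B [[30.9, -23.0], [56.3, -27.1], [23.3, -79.7], [2.8, -67.0]]
C [[-65.0, 32.9], [-15.2, 66.9], [-4.3, 51.1], [-53.7, 16.6]]
D [[26.6, 63.2], [62.0, 63.6], [64.1, 41.6], [39.2, 25.4]]
[[531.1 321.7  34. ]
 [417.9 292.5  34. ]
 [410.6 319.8  34. ]
 [524.2 349.1  34. ]] [470.94601685 320.78328507  34.        ] 0.25250140823652345 0.25221369828334916
```

Call:
carry_out([
  [[0.0185,-0.0308,0],[0,0,0],0],
  [[0.0185,-0.0308,0],[0,0,0],0],
  [[0.0185,-0.0308,0],[0,0,0],0],
  [[0.0185,-0.0308,0],[0,0,0],0],
  [[0.0185,-0.0308,0],[0,0,0],0],
  [[0.0185,-0.0308,0],[0,0,0],0],
  [[0.0185,-0.0308,0],[0,0,0],0],
  [[0.0185,-0.0308,0],[0,0,0],0],
  [[0.0188,-0.0306,0],[0,0,0],0],
  [[0,0,0.01],[0,0,0.0462],0],
  [[0,0,0.01],[0,0,0.0462],0],
  [[0,0,0.01],[0,0,0.0462],0],
])

```text
t: 3.0
ee_pos: [473.9, 319.1, 192.0]
orientation: [3.117, 0.388, -0.0]
ft_force: [-0.4, -0.6, -0.3]
width: 87.5
```

```bash
python3 - <<'E'
from h import *
o=readout.get_obs(); im=imaging.get_image('wrist'); cv2.imwrite('pics/w3.png',im[:,:,::-1]); np.save('w3.npy',np.r_[o['ee_pos'],o['orientation']]); print(o['t'],o['ee_pos'],o['orientation'],o['qpos'])
E
```

```text
3.0 [473.90388558 319.12648334 191.95942105] [ 3.11707779e+00  3.87829146e-01 -8.26351572e-06] [ 5.72052782e-01  3.83063081e-01  1.77470277e+00 -5.17288168e-04
  9.84039872e-01  1.89556633e+00]
```

View pics/w3.png

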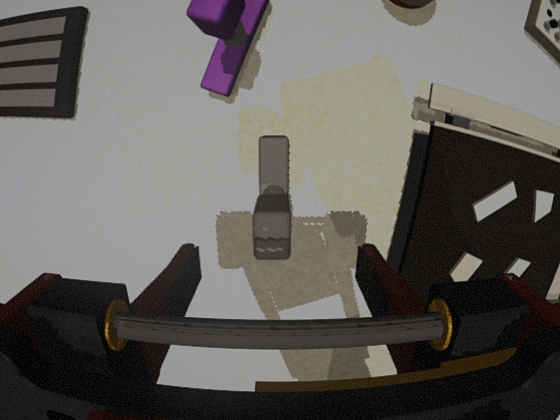

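```bash
python3 - <<'E'
from h import *
crop('pics/w3.png','pics/w3c.png',225,120,325,270,4)
E
```

```text
(no output)
```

View pics/w3c.png

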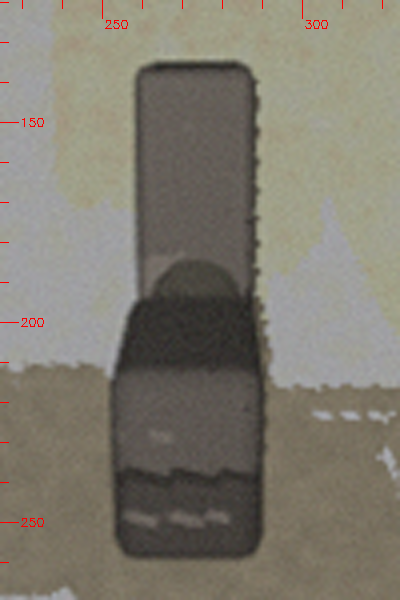

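```bash
python3 - <<'E'
from h import *
w=np.load('w3.npy');g=lambda a,b,z: wback(225+a/4-.5,120+b/4-.5,z,w[:3],w[3:])
r=np.array([g(113,372,150),g(262,368,150),g(260,556,150),g(117,556,150)]);print(r.round(1).tolist(),r.mean(0))
e=np.array([g(137,66,34),g(250,66,34)]);print(e.round(1),e.mean(0)-60*np.array([np.cos(.25),np.sin(.25),0]))
d=r.mean(0)-e.mean(0);print(np.arctan2(-d[1],-d[0]))
Rt=R.from_rotvec(w[3:]).as_matrix();print('tool delta',Rt.T@(r.mean(0)-w[:3]))
E
```

```text
[[485.5, 338.8, 150.0], [492.1, 315.2, 150.0], [459.3, 306.8, 150.0], [453.2, 330.8, 150.0]] [472.53006804 322.91039649 150.        ]
[[526.5 351.3  34. ]
 [533.2 324.5  34. ]] [471.72754997 323.06319407  34.        ]
0.25584860453113417
tool delta [-0.40198224 -4.02517699 41.95753507]
```

Call:
carry_out([
  [[0,-0.004,0.02],[0,0,-0.008],0],
  [[0,0,0.023],[0,0,0],0],
  [[0,0,0.023],[0,0,0],0],
  [[0,0,0.022],[0,0,0],0],
  [[0,0,0],[0,0,0],0],
  [[0,0,0],[0,0,0],1],
  [[0,0,0],[0,0,0],1],
  [[0,0,0],[0,0,0],1],
  [[0,0,0],[0,0,0],1],
  [[0,0,0],[0,0,0],1],
  [[0,0,0],[0,0,0],1],
])

```text
t: 3.97
ee_pos: [471.5, 325.0, 105.5]
orientation: [-3.114, -0.408, -0.002]
ft_force: [0.8, 0.1, 0.1]
width: 51.0
```

Call:
carry_out([
  [[0,0,0],[0,0,0],1],
  [[0,0,0],[0,0,0],1],
  [[0,0,0],[0,0,0],1],
  [[0,0,0],[0,0,0],1],
  [[0,0,0],[0,0,0],1],
  [[0,0,0],[0,0,0],1],
  [[0,0,0],[0,0,0],1],
])

```text
t: 4.55
ee_pos: [471.1, 324.7, 104.6]
orientation: [3.115, 0.408, -0.0]
ft_force: [-1.1, -0.5, 0.7]
width: 25.6
```

```bash
python3 - <<'E'
from h import *
o=readout.get_obs(); im=imaging.get_image('wrist'); cv2.imwrite('pics/w4.png',im[:,:,::-1]); print(o)
E
```

```text
{'t': 4.55, 'qpos': array([5.82680574e-01, 5.07964678e-01, 1.82243538e+00, 4.85011851e-05,
       8.11345274e-01, 1.89322873e+00]), 'qvel': array([ 0.00082669,  0.0006385 ,  0.00050003,  0.00127265, -0.00092059,
        0.00058728]), 'joint_torque': array([-6.60482724e-02, -5.25105894e+01, -2.09534240e+01, -2.12933432e-02,
       -1.61646525e-01, -6.19978862e-03]), 'ee_pos': array([471.12788675, 324.74099167, 104.64226316]), 'orientation': array([ 3.11500496e+00,  4.07587632e-01, -2.39843477e-04]), 'ft_force': array([-1.05741386, -0.47130482,  0.65669363]), 'moment': array([-0.04020205,  0.02889635,  0.0023031 ]), 'width': 25.631294228108704}
```

View pics/w4.png

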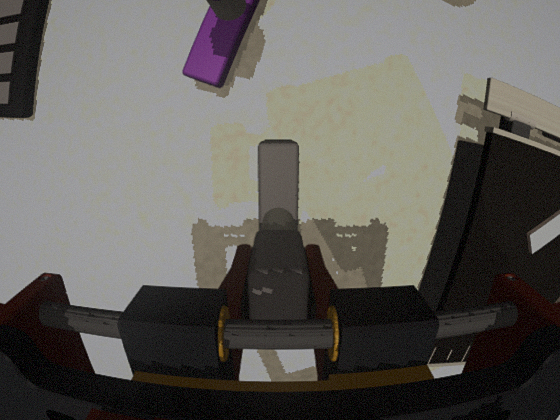

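Call:
carry_out([
  [[0,0,-0.012],[0,0,0],1],
  [[0,0,-0.02],[0,0,0.043],1],
  [[0,0,-0.02],[0,0,0.043],1],
  [[0,0,-0.018],[0,0,0.0434],1],
  [[-0.0119,0.0328,0],[0,0,0],1],
  [[-0.0119,0.0328,0],[0,0,0],1],
  [[-0.0119,0.0328,0],[0,0,0],1],
  [[-0.0119,0.0328,0],[0,0,0],1],
  [[-0.0119,0.0328,0],[0,0,0],1],
  [[0,0,0],[0,0,0],1],
  [[0,0,0],[0,0,0],1],
])

```text
t: 5.52
ee_pos: [433.2, 153.0, 175.3]
orientation: [-3.135, -0.201, -0.0]
ft_force: [-0.2, 0.4, -2.5]
width: 25.9
```

```bash
python3 - <<'E'
from h import *
o=readout.get_obs(); im=imaging.get_image('side'); cv2.imwrite('pics/d5.png',im[:,:,::-1]); print(o['t'],o['ee_pos'],o['orientation'],o['width'],o['ft_force'])
crop('pics/d5.png','pics/d5c.png',250,150,420,320,4)
a=-1.44;Rb=np.array([[np.cos(a),-np.sin(a)],[np.sin(a),np.cos(a)]]);print((o['ee_pos'][:2]-[498.6,49.8])@Rb, 2*np.arctan2(o['orientation'][1],o['orientation'][0]))
E
```

```text
5.5167 [433.19491481 152.96710363 175.28434028] [-3.13510439e+00 -2.00752812e-01 -1.21559427e-04] 25.885131175531942 [-0.21948572  0.37579161 -2.49110372]
[-110.81625993  -51.39098145] -6.155292213006817
```

View pics/d5c.png

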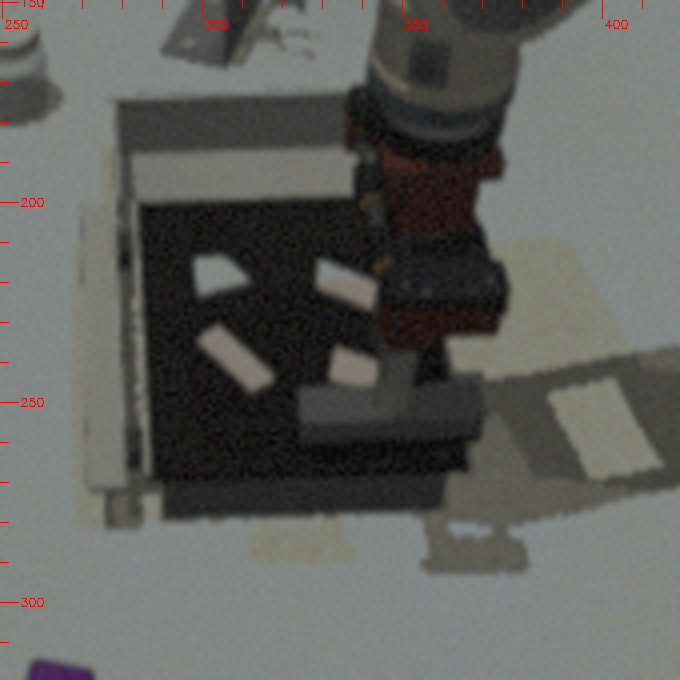

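Call:
carry_out([
  [[0,0,0.0045],[0,0,0],1],
  [[0,0,0.0043],[0,0,0],1],
  [[0,0,0],[0,0,0],1],
  [[0,0.006,0],[0,0,0],1],
  [[0,0.012,0],[0,0,0],1],
  [[0,0.015,0],[0,0,0],1],
  [[0,0.015,0],[0,0,0],1],
  [[0,0.015,0],[0,0,0],1],
  [[0,0.015,0],[0,0,0],1],
  [[0,0.015,0],[0,0,0],1],
  [[0,0.015,0],[0,0,0],1],
  [[0,0.015,0],[0,0,0],1],
])

```text
t: 6.57
ee_pos: [449.8, 31.8, 165.8]
orientation: [-3.135, -0.207, 0.0]
ft_force: [1.2, 0.5, -1.8]
width: 26.2
```

```bash
python3 - <<'E'
from h import *
o=readout.get_obs(); im=imaging.get_image('scene'); cv2.imwrite('pics/s6.png',im[:,:,::-1]); print(o['t'],o['ee_pos'],o['orientation'],o['width'],o['ft_force'])
crop('pics/s6.png','pics/s6c.png',125,90,325,290,3.5)
a=-1.44;Rb=np.array([[np.cos(a),-np.sin(a)],[np.sin(a),np.cos(a)]]);print((o['ee_pos'][:2]-[498.6,49.8])@Rb)
E
```

```text
6.5667 [449.75686093  31.79743813 165.78692956] [-3.13479731e+00 -2.06511655e-01  3.78285636e-04] 26.164104449217216 [ 1.17605774  0.45180225 -1.77534327]
[ 11.47848691 -50.77389887]
```

View pics/s6c.png

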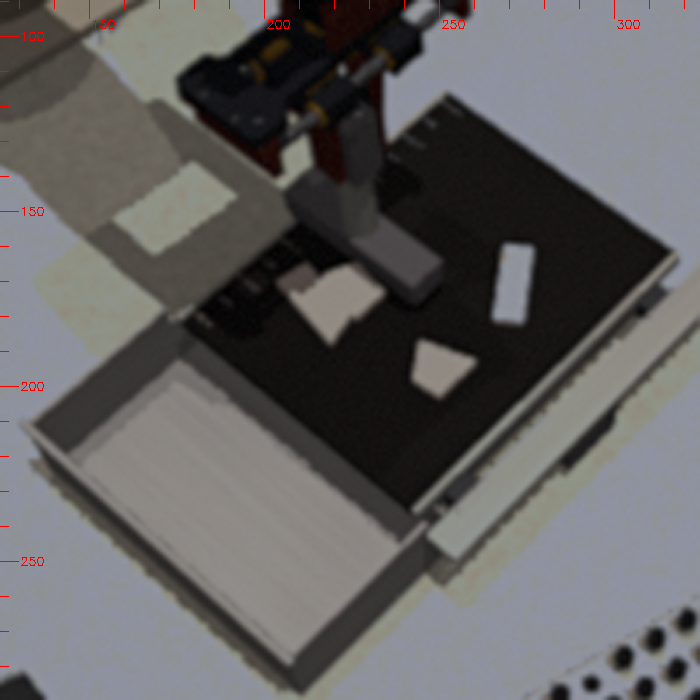

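Call:
carry_out([
  [[0,0.014,0],[0,0,0],1],
  [[0,0.014,0],[0,0,0],1],
  [[0,0.014,0],[0,0,0],1],
  [[0,0.014,0],[0,0,0],1],
  [[0,0.014,0],[0,0,0],1],
  [[0,0.014,0],[0,0,0],1],
  [[0,0.014,0],[0,0,0],1],
  [[0,0.014,0],[0,0,0],1],
  [[0,0.014,0],[0,0,0],1],
  [[0,0.006,0],[0,0,0],1],
  [[0,0,0],[0,0,0],1],
])

```text
t: 7.53
ee_pos: [467.2, -99.1, 165.8]
orientation: [3.135, 0.204, 0.0]
ft_force: [-0.5, 0.4, -1.9]
width: 26.0
```

```bash
python3 - <<'E'
from h import *
o=readout.get_obs(); im=imaging.get_image('scene'); cv2.imwrite('pics/s7.png',im[:,:,::-1]); print(o['t'],o['ee_pos'],o['orientation'],o['width'],o['ft_force'])
crop('pics/s7.png','pics/s7c.png',125,90,325,290,3.5)
a=-1.44;Rb=np.array([[np.cos(a),-np.sin(a)],[np.sin(a),np.cos(a)]]);print((o['ee_pos'][:2]-[498.6,49.8])@Rb)
E
```

```text
7.5333 [467.18597722 -99.12839182 165.81099648] [3.13488787e+00 2.03561438e-01 1.84724279e-04] 25.967165710952834 [-0.46784955  0.4188744  -1.90290375]
[143.559164   -50.56948833]
```

View pics/s7c.png

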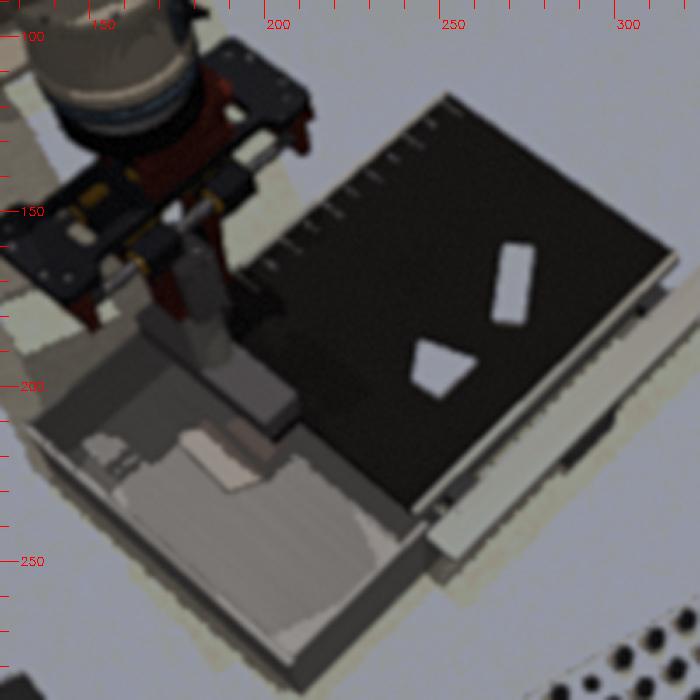

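Call:
carry_out([
  [[0,0,-0.02],[0,0,0],1],
  [[0.014,-0.0365,0],[0,0,0],1],
  [[0.014,-0.0365,0],[0,0,0],1],
  [[0.014,-0.0365,0],[0,0,0],1],
  [[0.014,-0.0365,0],[0,0,0],1],
  [[0.014,-0.0365,0],[0,0,0],1],
  [[0.014,-0.0365,0],[0,0,0],1],
  [[0.014,-0.0365,0],[0,0,0],1],
  [[0,0,0],[0,0,0],1],
  [[0,0,0.01],[0,0,0],1],
  [[0,0,0.01],[0,0,0],1],
  [[0,0,0],[0,0,0],1],
])

```text
t: 8.58
ee_pos: [529.4, 167.0, 164.0]
orientation: [3.135, 0.205, -0.004]
ft_force: [-0.3, -0.9, -2.2]
width: 26.0
```

```bash
python3 - <<'E'
from h import *
o=readout.get_obs(); im=imaging.get_image('scene'); cv2.imwrite('pics/s8.png',im[:,:,::-1]); print(o['t'],o['ee_pos'],o['orientation'],o['width'],o['ft_force'])
crop('pics/s8.png','pics/s8c.png',125,90,325,290,3.5)
a=-1.44;Rb=np.array([[np.cos(a),-np.sin(a)],[np.sin(a),np.cos(a)]]);print((o['ee_pos'][:2]-[498.6,49.8])@Rb)
E
```

```text
8.5833 [529.37848128 166.9512178  163.99567335] [ 3.13450901  0.2046625  -0.00364972] 25.952124805474377 [-0.3168596  -0.90147346 -2.20229934]
[-112.13630921   45.79487852]
```

View pics/s8c.png

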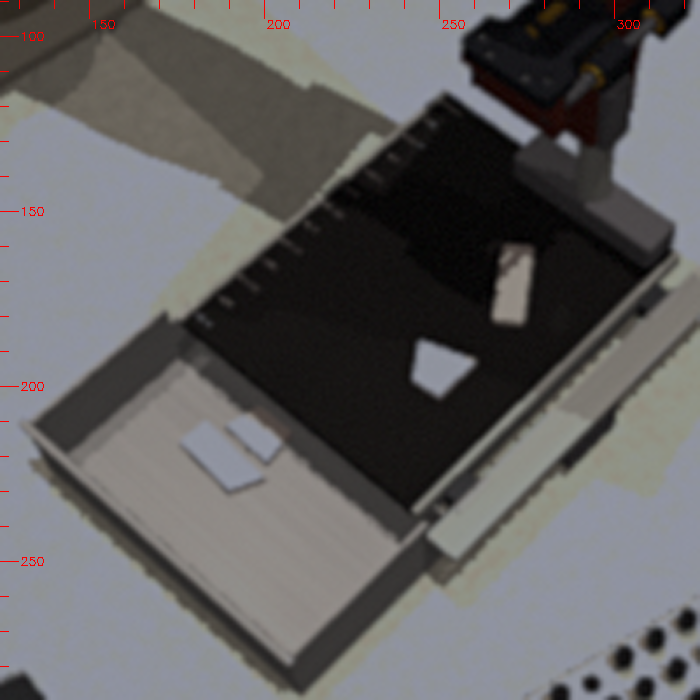

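Call:
carry_out([
  [[0,0,0],[0,0,0],1],
  [[0,0,0],[0,0,0],1],
])

```text
t: 8.8
ee_pos: [530.2, 166.5, 165.4]
orientation: [3.135, 0.203, -0.002]
ft_force: [-0.5, -1.2, -2.8]
width: 26.1
```

Call:
carry_out([
  [[0,0.006,0],[0,0,0],1],
  [[0,0.012,0],[0,0,0],1],
  [[0,0.015,0],[0,0,0],1],
  [[0,0.015,0],[0,0,0],1],
  [[0,0.015,0],[0,0,0],1],
  [[0,0.015,0],[0,0,0],1],
  [[0,0.015,0],[0,0,0],1],
  [[0,0.015,0],[0,0,0],1],
  [[0,0.015,0],[0,0,0],1],
  [[0,0.014,0],[0,0,0],1],
  [[0,0.014,0],[0,0,0],1],
  [[0,0.014,0],[0,0,0],1],
])

```text
t: 9.8
ee_pos: [552.0, 2.1, 166.0]
orientation: [3.135, 0.204, 0.0]
ft_force: [0.4, -0.3, -2.2]
width: 26.4
```

```bash
python3 - <<'E'
from h import *
o=readout.get_obs(); im=imaging.get_image('scene'); cv2.imwrite('pics/s9.png',im[:,:,::-1]); print(o['t'],o['ee_pos'],o['orientation'],o['width'],o['ft_force'])
crop('pics/s9.png','pics/s9c.png',125,90,325,290,3.5)
a=-1.44;Rb=np.array([[np.cos(a),-np.sin(a)],[np.sin(a),np.cos(a)]]);print((o['ee_pos'][:2]-[498.6,49.8])@Rb)
E
```

```text
9.8 [552.03292839   2.1168372  165.99219474] [3.13476907e+00 2.04015040e-01 5.56646193e-05] 26.378310869374275 [ 0.35092629 -0.30640069 -2.23722633]
[54.24479052 46.75750799]
```

View pics/s9c.png

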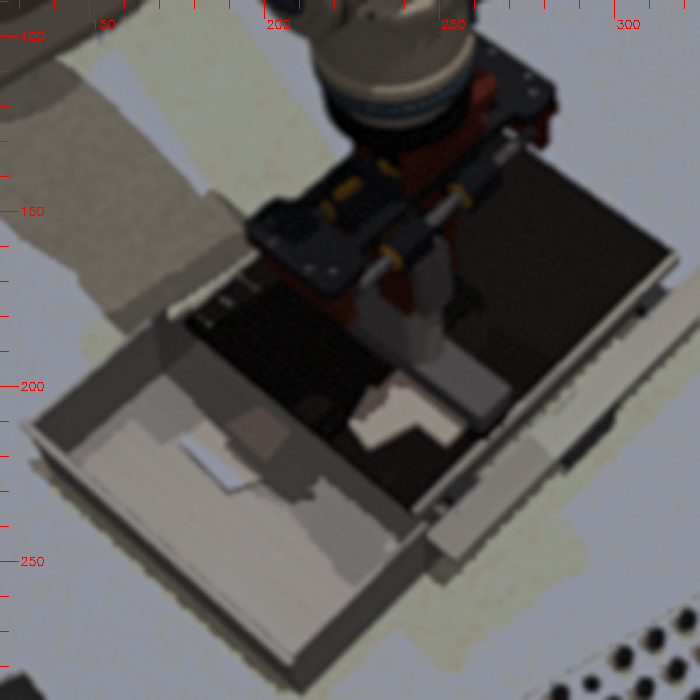

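Call:
carry_out([
  [[0,0.014,0],[0,0,0],1],
  [[0,0.014,0],[0,0,0],1],
  [[0,0.014,0],[0,0,0],1],
  [[0,0.014,0],[0,0,0],1],
  [[0,0.014,0],[0,0,0],1],
  [[0,0.014,0],[0,0,0],1],
  [[0,0.005,0],[0,0,0],1],
  [[0,0,0],[0,0,0],1],
  [[0,0,0],[0,0,0],1],
  [[0,0,-0.02],[0,0,0],1],
])

```text
t: 10.68
ee_pos: [561.2, -83.3, 182.7]
orientation: [-3.133, -0.205, 0.011]
ft_force: [-1.5, 0.2, -2.8]
width: 25.6
```

```bash
python3 - <<'E'
from h import *
o=readout.get_obs(); im=imaging.get_image('scene'); cv2.imwrite('pics/s10.png',im[:,:,::-1]); print(o['t'],o['ee_pos'],o['orientation'],o['width'],o['ft_force'])
crop('pics/s10.png','pics/s10c.png',125,90,325,290,3.5)
a=-1.44;Rb=np.array([[np.cos(a),-np.sin(a)],[np.sin(a),np.cos(a)]]);print((o['ee_pos'][:2]-[498.6,49.8])@Rb)
E
```

```text
10.6833 [561.1719221  -83.34508074 182.70493636] [-3.13293869 -0.20528988  0.0106603 ] 25.636913693603066 [-1.47237496  0.21441796 -2.8070013 ]
[140.16866396  44.6721793 ]
```

View pics/s10c.png

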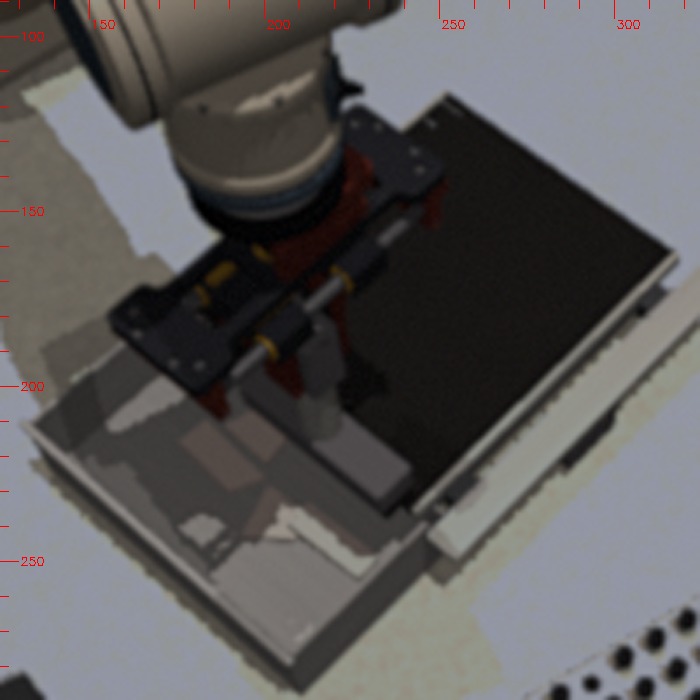

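Call:
carry_out([
  [[0,0,-0.02],[0,0,0],1],
  [[-0.0204,0.0314,0],[0,0,0],1],
  [[-0.0204,0.0314,0],[0,0,0],1],
  [[-0.0204,0.0314,0],[0,0,0],1],
  [[-0.0204,0.0314,0],[0,0,0],1],
  [[-0.0204,0.0314,0],[0,0,0],1],
  [[-0.0204,0.0314,0],[0,0,0],1],
  [[-0.0204,0.0314,0],[0,0,0],1],
  [[0,0,0],[0,0,-0.1163],1],
  [[0,0,0],[0,0,-0.1163],1],
  [[0,0,0],[0,0,-0.1163],1],
  [[0,0,0],[0,0,-0.1163],1],
])

```text
t: 11.73
ee_pos: [451.0, -320.5, 205.7]
orientation: [3.0, 0.931, 0.001]
ft_force: [-0.5, 0.9, -2.5]
width: 26.3
```

Call:
carry_out([
  [[0,0,0],[0,0,-0.1163],1],
  [[0,0,0],[0,0,-0.1163],1],
  [[0,0,0],[0,0,-0.1163],1],
  [[0,0,0],[0,0,-0.1163],1],
  [[0,0,0],[0,0,-0.1163],1],
  [[0,0,0],[0,0,-0.1163],1],
  [[0,0,0],[0,0,0],1],
  [[0,0,0],[0,0,0],1],
  [[0,0,0],[0,0,0],1],
])

```text
t: 12.48
ee_pos: [451.1, -320.3, 205.8]
orientation: [2.509, 1.89, 0.0]
ft_force: [0.8, -0.3, -2.0]
width: 25.8
```

```bash
python3 - <<'E'
from h import *
o=readout.get_obs(); im=imaging.get_image('scene'); cv2.imwrite('pics/s11.png',im[:,:,::-1]); im=imaging.get_image('wrist'); cv2.imwrite('pics/w11.png',im[:,:,::-1]);print(o['t'],o['ee_pos'],o['orientation'],o['width'],o['ft_force'],o['qpos'])
crop('pics/s11.png','pics/s11c.png',50,110,325,310,2.8)
s=np.array([513,-342.5]);a=-.277;Rb=np.array([[np.cos(a),-np.sin(a)],[np.sin(a),np.cos(a)]]);print((o['ee_pos'][:2]-s)@Rb, 2*np.arctan2(o['orientation'][1],o['orientation'][0])-np.pi/2)
E
```

```text
12.4833 [ 451.10958455 -320.34548404  205.8241396 ] [2.50942141e+00 1.88994853e+00 1.84617213e-04] 25.81170042657305 [ 0.78908313 -0.3343221  -1.99583211] [-6.39051029e-01  3.39578802e-01  1.80384374e+00  1.07260501e-04
  9.98060120e-01 -3.59329654e-01]
[-65.58978692   4.38474094] -0.2797794982324775
```

View pics/s11c.png

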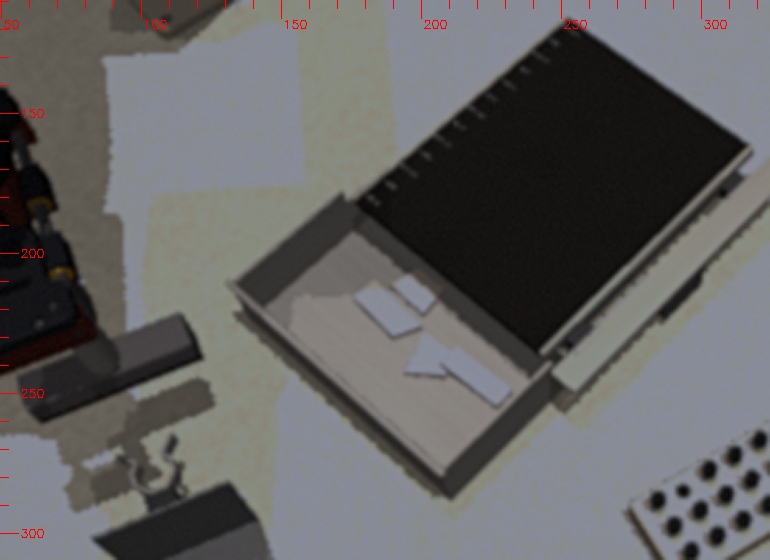

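View pics/w11.png

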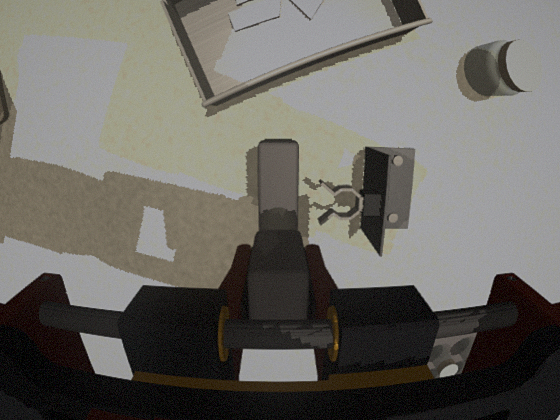

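```bash
python3 - <<'E'
from h import *
crop('pics/w11.png','pics/w11c.png',230,130,430,270,3.9)
E
```

```text
(no output)
```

View pics/w11c.png

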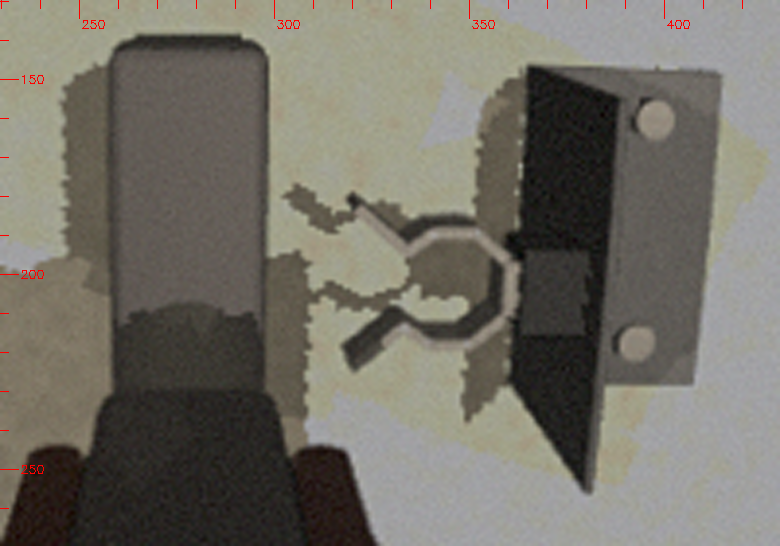

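```bash
python3 - <<'E'
from h import *
o=readout.get_obs();w=np.r_[o['ee_pos'],o['orientation']];print(o['ee_pos'])
f=lambda a,b,z: wback(230+a/3.9-.5,130+b/3.9-.5,z,w[:3],w[3:])
A,B=f(617,97,85),f(590,490,85);C,D=f(528,66,0),f(513,380,0)
for p,q in((A,B),(C,D)):
    d=(p-q)/np.linalg.norm(p-q); x=np.array([d[1],-d[0]]);print(np.linalg.norm(p-q),'yaw',np.arctan2(x[1],x[0]),'seat',((p+q)[:2]/2-35*x))
L,Rr=f(405,247,72),f(402,312,72); d=(L-Rr)/np.linalg.norm(L-Rr); x=np.array([d[1],-d[0]]);print('throat',np.linalg.norm(L-Rr),(L+Rr)[:2]/2+12*x,np.arctan2(x[1],x[0]))
Rt=R.from_rotvec(w[3:]).as_matrix()
e=np.array([f(110,45,135),f(267,45,135)]);print('foot end in tool',((e-w[:3])@Rt).round(1))
e=np.array([f(107,400,251),f(303,400,251)]);print('grip top in tool',((e-w[:3])@Rt).round(1))
E
```

```text
[ 451.02474611 -320.54802173  205.85161293]
99.06408143283635 yaw -0.2553525173350025 seat [ 513.1441189 -341.9629468]
98.33265684050633 yaw -0.2627748300614683 seat [ 513.80256296 -342.66571047]
throat 16.410472753597546 [ 512.76391209 -339.10922479] -0.2777544170419307
foot end in tool [[ 60.4 -14.4  70.9]
 [ 60.4  14.3  70.9]]
grip top in tool [[ 34.7  -8.1 -45.1]
 [ 34.7  11.2 -45.1]]
```

Call:
carry_out([
  [[-0.0037,0,0.02],[0,0,-0.008],1],
  [[0,0,0.03],[0,0,0],1],
  [[0,0,0.03],[0,0,0],1],
  [[0,0,0.015],[0,0,0],1],
  [[0,0,0.0055],[0,0,0],1],
  [[0,0,0],[0,0,0],1],
  [[0,0,0],[0,0,0],1],
  [[0,0,0],[0,0,0],1],
])

```text
t: 13.25
ee_pos: [450.4, -324.7, 106.0]
orientation: [2.499, 1.902, 0.001]
ft_force: [-0.2, -0.7, -2.9]
width: 25.5
```

```bash
python3 - <<'E'
from h import *
o=readout.get_obs(); im=imaging.get_image('wrist'); cv2.imwrite('pics/w12.png',im[:,:,::-1]);print(o['t'],o['ee_pos'],o['orientation'],o['width'],o['ft_force'])
s=np.array([513.2,-341.5]);a=-.272;Rb=np.array([[np.cos(a),-np.sin(a)],[np.sin(a),np.cos(a)]]);print((o['ee_pos'][:2]-s)@Rb, 2*np.arctan2(o['orientation'][1],o['orientation'][0])-np.pi/2)
E
```

```text
13.25 [ 450.43270327 -324.65408049  106.02168746] [2.49877388e+00 1.90197025e+00 5.58785045e-04] 25.54550145036367 [-0.20923898 -0.68556148 -2.92820143]
[-64.98548736  -0.63637645] -0.26958387842436515
```

View pics/w12.png

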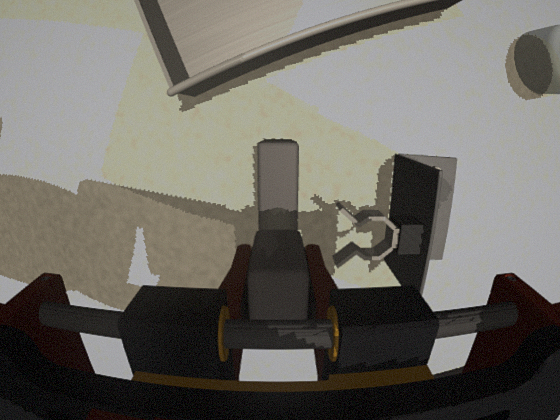

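Call:
carry_out([
  [[0,0.012,0],[0,0,0],1],
  [[0,0.012,0],[0,0,0],1],
  [[0,0.011,0],[0,0,0],1],
  [[0,0.005,0],[0,0,0],1],
  [[0,0,0],[0,0,0],1],
  [[0,0,0],[0,0,0],1],
])

```text
t: 13.8
ee_pos: [488.3, -334.8, 105.3]
orientation: [-2.499, -1.904, 0.0]
ft_force: [-0.9, -0.2, -2.1]
width: 25.7
```

```bash
python3 - <<'E'
from h import *
o=readout.get_obs(); im=imaging.get_image('wrist'); cv2.imwrite('pics/w13.png',im[:,:,::-1]);im=imaging.get_image('side'); cv2.imwrite('pics/d13.png',im[:,:,::-1]);print(o['t'],o['ee_pos'],o['orientation'],o['width'],o['ft_force'])
s=np.array([513.2,-341.5]);a=-.272;Rb=np.array([[np.cos(a),-np.sin(a)],[np.sin(a),np.cos(a)]]);print((o['ee_pos'][:2]-s)@Rb, 2*np.arctan2(o['orientation'][1],o['orientation'][0])-np.pi/2)
crop('pics/w13.png','pics/w13c.png',230,120,430,270,3.9)
crop('pics/d13.png','pics/d13c.png',270,100,370,180,7)
E
```

```text
13.8 [ 488.30994147 -334.75256243  105.32421852] [-2.49875712e+00 -1.90354960e+00  3.20815336e-04] 25.655154160413865 [-0.88124018 -0.18345751 -2.12117502]
[-25.78774421  -0.18755295] -6.5519625744313075
```

View pics/w13c.png

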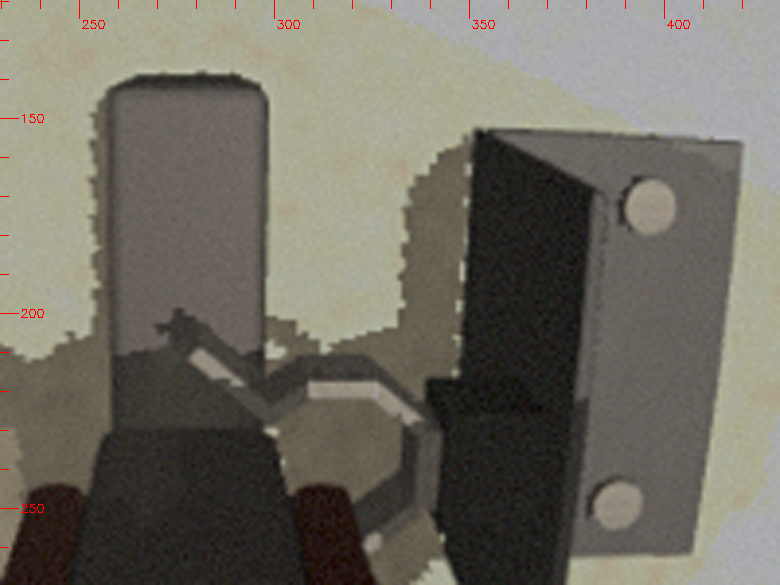

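View pics/d13c.png

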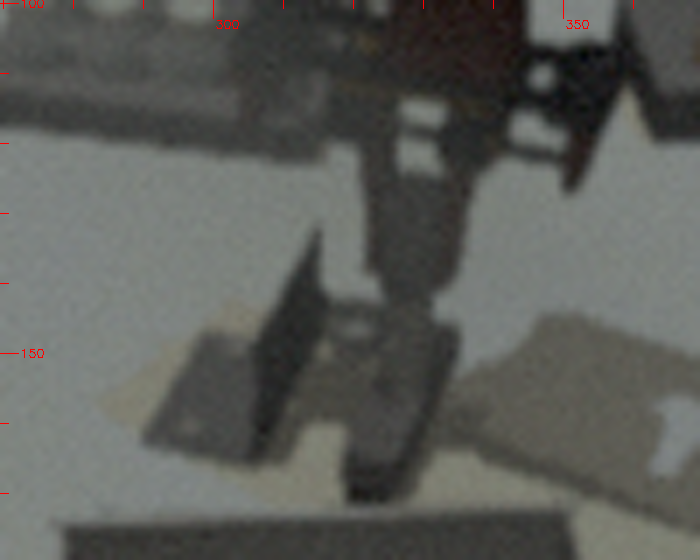

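Call:
carry_out([
  [[0,0.004,0],[0,0,0],1],
  [[0,0.003,0],[0,0,0],1],
  [[0,0.003,0],[0,0,0],1],
  [[0,0.003,0],[0,0,0],1],
  [[0,0,0],[0,0,0],1],
])

```text
t: 14.32
ee_pos: [499.4, -337.5, 104.5]
orientation: [-2.496, -1.901, 0.003]
ft_force: [-4.6, 1.7, -3.5]
width: 25.8
```

Call:
carry_out([
  [[0,0.003,0],[0,0,0],1],
  [[0,0.003,0],[0,0,0],1],
  [[0,0,0],[0,0,0],1],
])

```text
t: 14.57
ee_pos: [507.7, -340.4, 105.5]
orientation: [2.498, 1.902, 0.001]
ft_force: [0.3, -0.7, -3.6]
width: 25.8
```

Call:
carry_out([
  [[0,0.003,0],[0,0,0],1],
  [[0,0.003,0],[0,0,0],1],
  [[0,0,0],[0,0,0],1],
])

```text
t: 14.82
ee_pos: [513.4, -341.9, 105.7]
orientation: [2.498, 1.903, 0.001]
ft_force: [0.3, -0.2, -2.5]
width: 25.8
```

```bash
python3 - <<'E'
from h import *
o=readout.get_obs(); im=imaging.get_image('wrist'); cv2.imwrite('pics/w14.png',im[:,:,::-1]);im=imaging.get_image('scene'); cv2.imwrite('pics/s14.png',im[:,:,::-1]);print(o['t'],o['ee_pos'],o['orientation'],o['width'],o['ft_force'],o['moment'])
s=np.array([513.2,-341.5]);a=-.272;Rb=np.array([[np.cos(a),-np.sin(a)],[np.sin(a),np.cos(a)]]);print((o['ee_pos'][:2]-s)@Rb, 2*np.arctan2(o['orientation'][1],o['orientation'][0])-np.pi/2)
crop('pics/w14.png','pics/w14c.png',230,120,430,270,3.9)
crop('pics/s14.png','pics/s14c.png',50,220,180,350,5)
E
```

```text
14.8167 [ 513.3822349  -341.90425768  105.67841727] [2.49830983e+00 1.90306792e+00 5.18783431e-04] 25.837424741943003 [ 0.33200103 -0.23426795 -2.48627609] [-0.0053384  -0.07352405  0.01102423]
[ 0.28414236 -0.34043641] -0.2688486655073492
```

View pics/w14c.png

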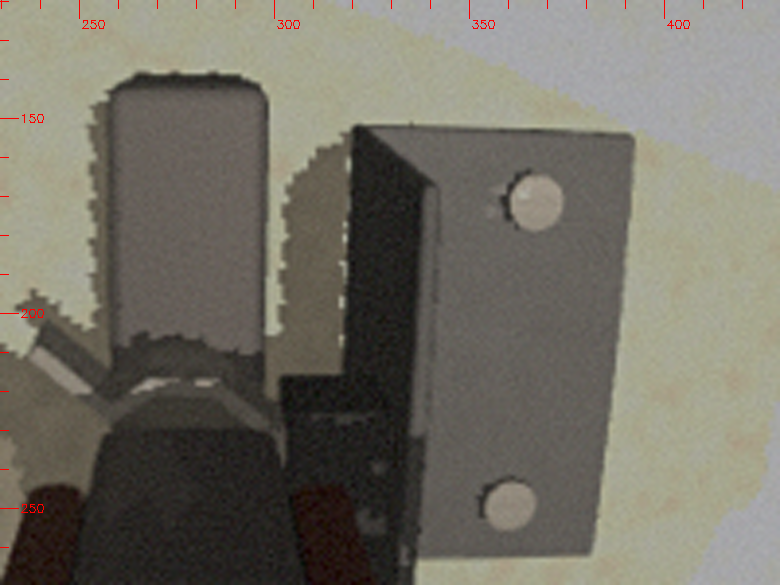

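View pics/s14c.png

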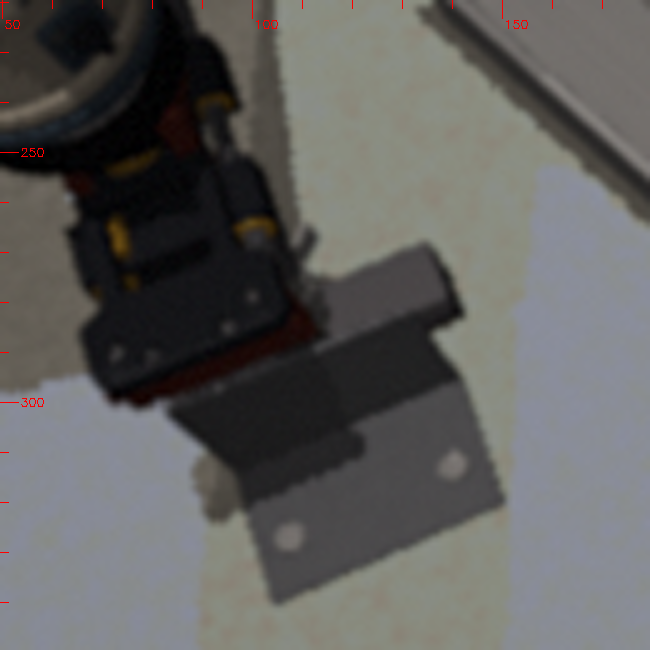

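Call:
carry_out([
  [[0,0.001,0],[0,0,0],1],
  [[0,0.001,0],[0,0,0],1],
  [[0,0,0],[0,0,0],1],
])

```text
t: 15.17
ee_pos: [513.8, -341.8, 105.3]
orientation: [-2.498, -1.903, 0.001]
ft_force: [-3.9, 0.4, -1.1]
width: 25.6
```

Call:
carry_out([
  [[0,0.001,0],[0,0,0],1],
  [[0,0.001,0],[0,0,0],1],
  [[0,0,0],[0,0,0],1],
])

```text
t: 15.42
ee_pos: [514.1, -341.8, 104.9]
orientation: [-2.495, -1.901, 0.004]
ft_force: [-8.7, 2.0, 2.4]
width: 25.9
```

Call:
carry_out([
  [[0,-0.0015,0],[0,0,0],1],
  [[0,-0.0015,0.0006],[0,0,0],1],
  [[0,0,0],[0,0,0],1],
  [[0,0,0],[0,0,0],1],
])

```text
t: 15.75
ee_pos: [513.6, -341.9, 104.7]
orientation: [2.499, 1.903, 0.0]
ft_force: [-0.9, -0.1, -3.0]
width: 25.2
```

Call:
carry_out([
  [[0,0,0],[0,0,0],0],
  [[0,0,0],[0,0,0],0],
  [[0,0,0],[0,0,0],0],
  [[0,0,0],[0,0,0],0],
  [[0,0,0],[0,0,0],0],
  [[0,0,0],[0,0,0],0],
  [[0,0,0],[0,0,0],0],
  [[0,0,0],[0,0,0],0],
  [[0,0,0],[0,0,0],0],
  [[0,0,0],[0,0,0],0],
  [[0,0,0],[0,0,0],0],
])

```text
t: 16.67
ee_pos: [513.5, -341.8, 104.8]
orientation: [-2.499, -1.903, -0.0]
ft_force: [0.5, 0.1, 0.3]
width: 87.8
```

```bash
python3 - <<'E'
from h import *
o=readout.get_obs(); im=imaging.get_image('wrist'); cv2.imwrite('pics/w15.png',im[:,:,::-1]);print(o['t'],o['ee_pos'],o['orientation'],o['width'],o['ft_force'],o['moment'])
E
```

```text
16.6667 [ 513.50209712 -341.79748799  104.76070816] [-2.49924780e+00 -1.90344630e+00 -1.47297397e-05] 87.7593169942656 [0.53166862 0.05821623 0.27887993] [-0.03327727 -0.01964677 -0.01068076]
```

View pics/w15.png

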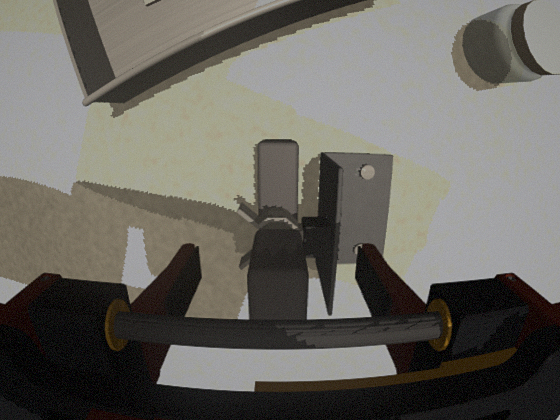

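Call:
carry_out([
  [[0,0,-0.02],[0,0,0],0],
  [[0,0,-0.035],[0,0,0],0],
  [[0,0,-0.035],[0,0,0],0],
  [[0,0,-0.035],[0,0,0],0],
  [[-0.03,0,0],[0,0,0],0],
  [[-0.03,0,0],[0,0,0],0],
  [[-0.03,0,0],[0,0,0],0],
  [[0,-0.02,0],[0,0,0],0],
  [[0,0,0],[0,0,0],0],
  [[0,0,0],[0,0,0],0],
])

```text
t: 17.55
ee_pos: [469.7, -423.3, 229.7]
orientation: [-2.5, -1.901, -0.0]
ft_force: [0.1, -0.1, -0.1]
width: 87.8
```

```bash
python3 - <<'E'
from h import *
o=readout.get_obs(); print(o['t'],o['ee_pos'],o['orientation'],o['width'],o['ft_force']);np.save('w16.npy',np.r_[o['ee_pos'],o['orientation']])
for n in('wrist','scene','side'):
    im=imaging.get_image(n); cv2.imwrite(f'pics/{n}16.png',im[:,:,::-1])
crop('pics/scene16.png','pics/s16c.png',60,200,180,350,4)
crop('pics/side16.png','pics/d16c.png',270,100,370,180,7)
crop('pics/wrist16.png','pics/w16c.png',180,50,420,250,3.2)
E
```

```text
17.55 [ 469.69247347 -423.28093869  229.6709597 ] [-2.50011181e+00 -1.90141273e+00 -1.96416407e-04] 87.77786599336882 [ 0.05029266 -0.09827699 -0.09168753]
```

View pics/w16c.png

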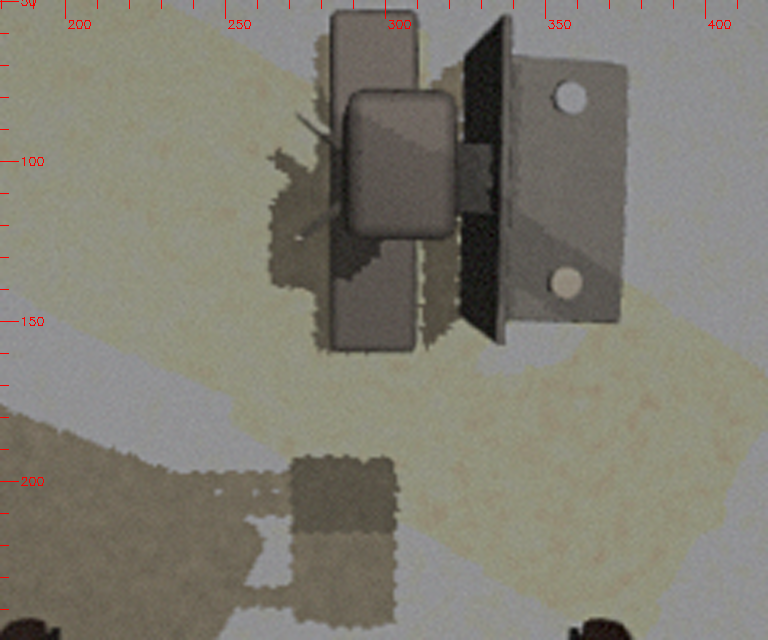

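View pics/s16c.png

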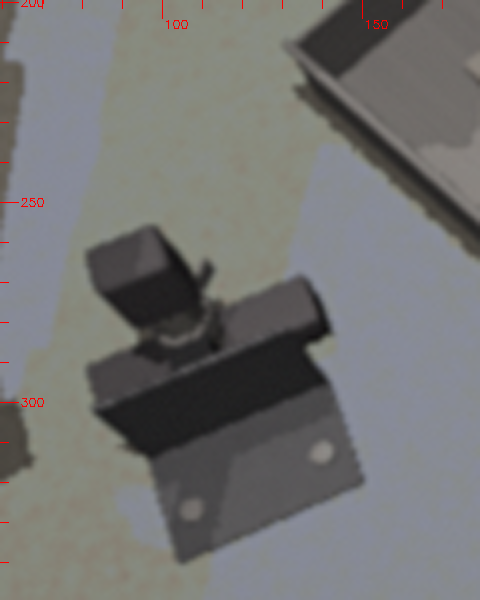

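View pics/d16c.png

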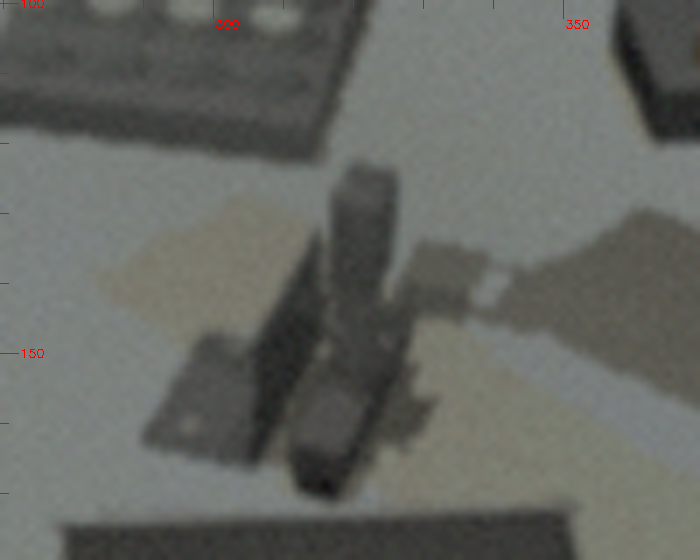

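View pics/scene16.png

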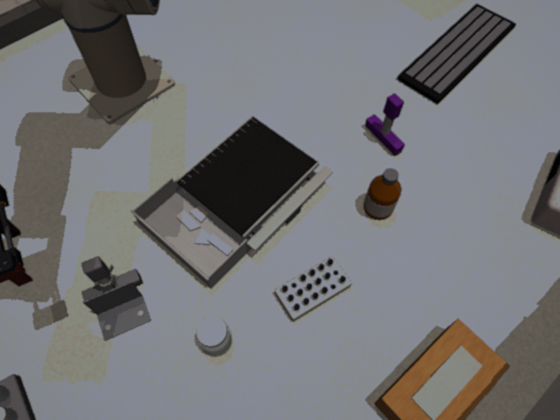

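```bash
python3 - <<'E'
from h import *
w=np.load('w16.npy');f=lambda a,b,z: wback(180+a/3.2-.5,50+b/3.2-.5,z,w[:3],w[3:])
s=np.array([513.2,-341.5]);a=-.27;Rb=np.array([[np.cos(a),-np.sin(a)],[np.sin(a),np.cos(a)]])
g=np.array([f(346,90,150),f(456,90,150),f(456,239,150),f(346,239,150)])[:,:2]
e=np.array([f(331,10,34),f(418,10,34),f(416,352,34),f(331,352,34)])[:,:2]
p=np.array([f(511,15,85),f(500,343,85)])[:,:2]
for n,q in(('grip',g),('foot',e),('plate top edge',p)): q=(q-s)@Rb; print(n,q.round(1).tolist(),q.mean(0).round(1))
E
```

```text
grip [[-13.1, 16.6], [12.1, 17.2], [12.5, -17.7], [-13.0, -18.1]] [-0.4 -0.5]
foot [[-14.7, 58.7], [14.7, 59.3], [14.9, -59.9], [-14.5, -60.1]] [ 0.1 -0.5]
plate top edge [[37.1, 48.8], [35.2, -50.0]] [36.2 -0.6]
```

```bash
python3 -c "
from workcell import readout, close_job
o=readout.get_obs();print(o['t'],o['qvel'].round(3),o['ft_force']);print(close_job())"
```

```text
17.7 [ 0.005  0.    -0.001 -0.002 -0.002 -0.001] [-0.13571812  0.2541835  -0.4973177 ]
the job is handed in; nothing more can be done
None
```

I wiped all four glass offcuts off the board into the catch tray with the grey scraper, in two passes. I then stood the scraper at its stand, pushed its neck into the clip until it met the stop, let go and moved clear. The job was handed in at about 17.7 s.

**Glass:** the last scene picture shows the board empty and all four offcuts in the tray. The gripper and arm never touched the glass.

**Scraper:** the last wrist picture shows it upright, with its grip and foot within about 0.5 mm of the clip seat. The stand's plate measured 36 mm from the seat, against 35 mm given. I could not read the arms' opening as joint values. That the clip is fully home rests on three things:
- The force rose and then fell away as the neck passed the throat.
- The push met a firm stop at about 9 N.
- The final picture shows the neck at the seat.

**Bystanders:** the bottle, jar, vial rack and purple look-alike appear unmoved in the last scene picture.

No check failed. The scene and side cameras disagreed by 3 to 6 mm, so I relied on the wrist camera for the final positions.

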